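# Bake finished: heat off, vent latched, bell rung

## Task

The bake is finished. On the oven's control box on the table, switch the heat off by tipping the big rocker all the way over (press its raised half, the one away from the robot, fully down); then push the wide bar key down until it stays fully in, which opens the steam vent; then ring the counter bell by pressing its plunger well down and letting go. Do it in that order with the fingertips, do not press the small round key or the mushroom-shaped stop knob, and neither lift nor shove the bell or anything else standing on the table.

Things in the scene. Friction and masses are not known exactly. Their poses are not given: they have to be found in the camera images.
- control_box: Grey oven control box, 130 mm deep (x), 335 mm wide (y), fixed; flat top 65 mm above the table. Origin: centre of its underside; x away from the robot, y to the left. On its top, in a row along y 78 mm apart, on aluminium plates, stand four grey plastic controls (rocker, wide bar key, small round key, stop knob) in varying order, all turned with the box and on its x centre line.
- rocker (a joint): Rocker angle, rad. 0 to 0.08 at the start (heat on): near half level, far half raised. 0.36 (its stop, heat off): far half level. It stays where it is left; friction about 0.06 N m, 3 N at rocker_press. The rocker is a grey V-shaped paddle 68 mm long (box x), 40 mm wide, of two flat 34 mm halves that meet at the pivot across its middle.
- rocker_press (a point): Point to press, on the upper face of the rocker's far (box +x), raised half, mid-width, 21 mm from the pivot; moves with the rocker. At 0 rad it is 90 mm above the table and 18 mm beyond the pivot in box x; fully over, the half is level, 83 mm above the table, the point 21 mm beyond the pivot. Keep the fingertip off the near half.
- bar_key (a joint): Travel of the wide bar key, m. 0 (up to 0.0015) = out, 0.008 (its stop) = fully in. It moves straight down and has no spring: it stays where it is pushed; takes about 4 N.
- bar_key_top (a point): Centre of the top face of the wide bar key, a grey rectangular block 50 mm wide (y) by 32 mm (x) in a black collar. Top is 86 mm above the table when out, 78 mm when fully in; it moves with the key.
- round_key (a joint): Travel of the small round key (not to be pressed), m, 0 = out, 0.006 = in; springs back.
- round_key_top (a point): Centre of the top of the small round key, 26 mm across, 85 mm above the table. Not to be pressed.
- stop_knob (a joint): Travel of the mushroom stop knob (not to be pressed), m, 0 = out, 0.006 = in; springs back.
- stop_knob_top (a point): Centre of the top of the mushroom-shaped stop knob, head 42 mm across, 97 mm above the table. Not to be pressed.
- bell: Counter bell: steel dome 76 mm across on a black foot 86 mm across and 8 mm high; dome top 41 mm high. Loose, about 0.3 kg. Origin: centre of its underside. It stands left or right of the control box, the honey jar on the other side.
- bell_plunger (a joint): Travel of the bell's plunger, m: 0 = up, 0.006 = fully down. It rings at about 0.004. Sprung, about 3 N fully down; springs back.
- bell_top (a point): Centre of the top of the bell's steel plunger, 18 mm across, 54 mm above the table when up.
- honey_jar: Bystander: honey jar 66 mm across, 85 mm high, loose. Origin at its underside.
- croissant: Bystander: croissant about 120 x 60 x 50 mm, loose, between robot and box.
- roll: Bystander: bread roll 80 mm across, 48 mm high, loose.
- shaker: Bystander: aluminium flour shaker 64 mm across, 102 mm high, loose, behind the box.
- mug: Bystander: white mug 80 mm across, 90 mm high, loose, behind the box to the right.
- pastry_brush: Bystander: pastry brush lying on the table, loose, behind to the left.
- jam_pot: Bystander: small white bowl 70 mm across, 45 mm high, loose.
Things that resemble listed ones, but are neither listed nor needed, are in the scene too. What is shaped like the bell but green or turquoise is not meant.

How it is judged:
On the way, in this order (a step that is already met when the one before it is completed fails the run):
1. the rocker is tipped fully over (value of joint rocker above 0.29 rad), for 0.1 s.
2. the wide bar key is pushed fully in (value of joint bar_key above 0.006 m), for 0.1 s.
3. the bell's plunger is pressed well down (value of joint bell_plunger above 0.004 m), for 0.02 s.
At the end, for the whole second after the job is handed in: The rocker stands past 0.29 of 0.36 rad, the bar key is in by more than 6 of 8 mm, the bell's plunger is up again (within 1 mm), the other two controls are out, the bell stands upright and at rest within 40 mm of its start, and every bystander is within 40 mm of its start (value of joint rocker above 0.29 rad and value of joint bar_key above 0.006 m and value of joint bell_plunger below 0.001 m and value of joint each of round_key, stop_knob below 0.002 m and distance of each of bell, honey_jar, croissant, roll, shaker, mug, pastry_brush, jam_pot from where it was at the start of the episode below 0.04 m and angle between bell's own z axis and vertical below 0.15 rad and height (world z) of bell below 0.008 m and linear speed of bell below 0.02 m/s); the robot touches nothing.
It fails at once if the bar key is pushed before the rocker is over (value of joint bar_key above 0.004 m and value of joint rocker below 0.27 rad).
It fails at once if the bell is rung before the bar key is in (value of joint bell_plunger above 0.004 m and value of joint bar_key below 0.0055 m).
It fails at once if the small round key or the stop knob is pressed (value of joint any of round_key, stop_knob above 0.003 m).
It fails at once if the bell is lifted, tipped or shoved more than 40 mm (height (world z) of bell above 0.012 m or angle between bell's own z axis and vertical above 0.35 rad or distance of bell from where it was at the start of the episode above 0.04 m).
It fails at once if a bystander is lifted or moved more than 40 mm (distance of any of honey_jar, croissant, roll, shaker, mug, pastry_brush, jam_pot from where it was at the start of the episode above 0.04 m or height (world z) of any of honey_jar, croissant, roll, shaker, mug, pastry_brush, jam_pot above 0.03 m).
It also fails if it takes over 64 s, if anything falls off the work surface, if the arm or the gripper's body presses on something with over 40 N, if the wrist force passes 120 N, or if a joint passes its speed limit or range.

## Robot

A 7-joint arm with a two-finger parallel gripper is mounted at the origin on the work surface. World frame = base frame: x ahead of the robot, y to its left, z up, the work surface at z = 0. Lengths are in m, angles in rad, forces in N, time in s.
With the tool pointing down it reaches from about 0.4 to 0.85 m from the base axis. Payload 4.4 kg.
Tool frame: the origin (TCP) lies at the very end of the fingers, on their centre line; the grasp point (between the pads) lies arm.pinch_z behind it (arm.pinch_z is the distance from the TCP to the grasp point, in m); x points along the fingers, y is the direction in which the jaws open and shut, and the axes are right-handed (so a half turn about x gives the same grasp; the last joint's range is limited). The gripper opens to 94 mm and grips with 3 to 60 N. Pads are 16 mm wide; open, the fingers measure 119 mm over their backs; the gripper's body (75 mm by 177 mm) begins 78 mm behind the grasp point.
Start: joints at [1.118, 0.628, 0.038, 1.517, -0.027, 0.996, -0.02], TCP at [0.245, -0.602, 0.205] pointing down, gripper open.
Joint ranges: [-3.06, 3.06], [-0.37, 2.12], [-1.25, 1.32], [0.18, 2.47], [-1.1, 4.24], [0.23, 1.98], [-2.94, 2.94]. Speed limits (rad/s): [2.57, 2.57, 3.14, 3.14, 3.14, 3.14, 3.14].

## Interface

Orientations are given as a unit quaternion [x, y, z, w].
In Python, from workcell import arm, vision gives the robot as it stands. Calls block until the motion is done:
- arm.reach(position, orientation): joint-space move of the TCP to a pose.
- arm.move_l(position, v=0.15, attitude=None, stop_force=None): straight line of the TCP; attitude=None keeps the orientation; v is the mean speed in m/s. With stop_force (N) it stops when the force on the tool has changed by that much, and returns True; else False.
- arm.goto_joints(angles): joint-space move.
- arm.gripper_open() and arm.gripper_close(grip_force=None): open the fingers fully, or close them until they stop; grip_force is the grip in N (None keeps the last).
- arm.sleep(seconds).
- arm.solve_ik(position, orientation): joint angles nearest the present ones, or None.
- vision.grab_frame(name): name is "scene" or "side" or "wrist"; returns a dict with "pixels" (480x640x3 uint8, red, green, blue), "fx", "fy", "cx", "cy" (pixels), "dist_coeffs" ([k1, k2, p1, p2, k3] as OpenCV has them; the pictures are not rectified), "rvec" (rotation vector, rad) and "tvec" (3), from world to camera coordinates, as OpenCV has them. Camera axes: x right, y down, z forward; pixel columns grow to the right and rows downward; lengths in m; the calibration is good to about 2 mm. A picture is of the moment at which its call begins. There is no depth.
A pose or a line that the arm cannot do raises arm.Unreachable and nothing moves.
- arm.finish_job(): hands the job in, once; it reports no verdict.
Readings, each from a call of its own:
- arm.get_clock(): time.
- arm.get_joint_pos(): joint angles.
- arm.get_dq(): joint speeds.
- arm.get_tau(): joint torques, N m.
- arm.get_ee_pos(): TCP position.
- arm.get_tcp_rot(): TCP orientation.
- arm.get_wrist_force(): force on the tool from outside, world axes, zero at the start.
- arm.get_ft_torque(): the same for the moment, N m.
- arm.get_gripper_width(): finger opening in m.
Only numpy, scipy, OpenCV 4.12 (cv2) and the standard library are available. Lean on these libraries where they do the work, as an engineer would, in place of code of your own. Each camera call takes 0.05 s, during which the arm holds its last target. There are 200 camera calls.

## Working session

There is one attempt and no reset: what is moved stays moved. The work goes in short steps, each a Python script; the robot and the scene stay as the last script left them, time stands still between calls to the robot, and variables do not carry over. Pictures are saved under pics/ and viewed, about 8 in all and at most 12, crops included, and the job is handed in when it is done.

```bash
mkdir -p pics; python3 - <<'E'
from workcell import arm, vision
import cv2
for n in("scene","side"):
    f=vision.grab_frame(n); cv2.imwrite(f"pics/{n}0.png",f["pixels"][:,:,::-1])
    print(n,{k:v for k,v in f.items() if k!="pixels"})
print(arm.get_clock(),arm.get_tcp_rot(),arm.get_ee_pos(),arm.pinch_z)
E
```

```text
scene {'fx': 531.9315299635801, 'fy': 531.9315299635801, 'cx': 324.2898530134942, 'cy': 231.05015728335928, 'dist_coeffs': array([-0.07927374,  0.        ,  0.        ,  0.        ,  0.        ]), 'rvec': array([ 1.86486357,  1.3632485 , -0.67859789]), 'tvec': array([-0.07952808, -0.26898026,  1.82458023])}
side {'fx': 610.6508775913402, 'fy': 610.6508775913402, 'cx': 329.5241353255918, 'cy': 249.69621011126634, 'dist_coeffs': array([-0.07943926,  0.        ,  0.        ,  0.        ,  0.        ]), 'rvec': array([ 0.61587514, -2.51454439,  1.33829199]), 'tvec': array([0.43934501, 0.24624701, 1.38804123])}
0.1 [-0.69380945 -0.13645976  0.69403825 -0.13534434] [ 0.24502067 -0.60143544  0.20467777] 0.0188
```

View pics/scene0.png

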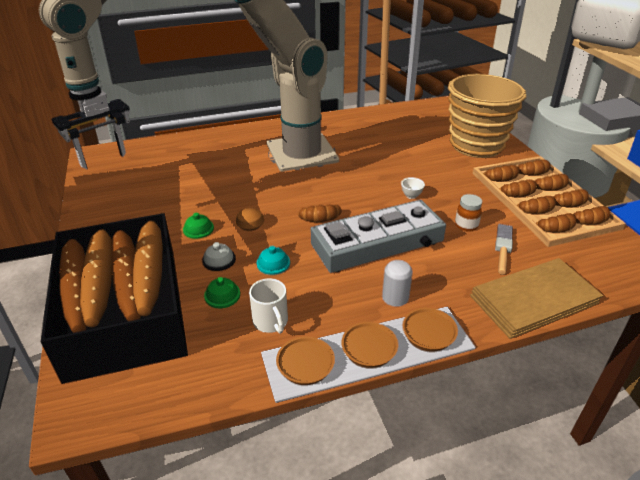

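View pics/side0.png

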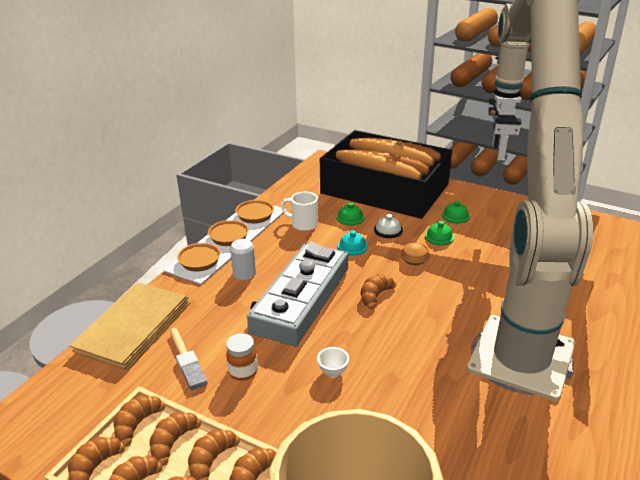

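The scene view shows the box with its top at about (378,225), and the steel bell at (218,253) among coloured look-alikes. The side view shows the box at (300,285) and the bell at (389,225). I'll enlarge both.

```bash
python3 - <<'E'
import cv2,numpy as np
a=cv2.imread("pics/scene0.png");b=cv2.imread("pics/side0.png")
r=lambda i,x,y,w,h,k:cv2.resize(i[y:y+h,x:x+w],None,fx=k,fy=k,interpolation=cv2.INTER_CUBIC)
cv2.imwrite("pics/c1.png",r(a,300,190,155,85,5))
cv2.imwrite("pics/c2.png",r(b,240,200,180,145,4))
E
```

```text
(no output)
```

View pics/c1.png

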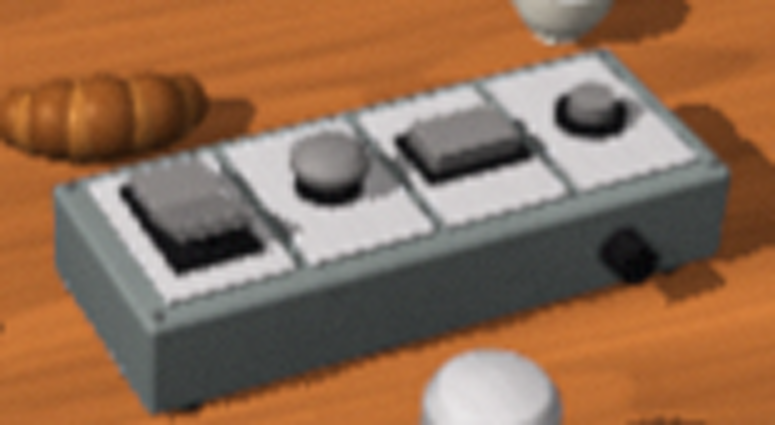

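View pics/c2.png

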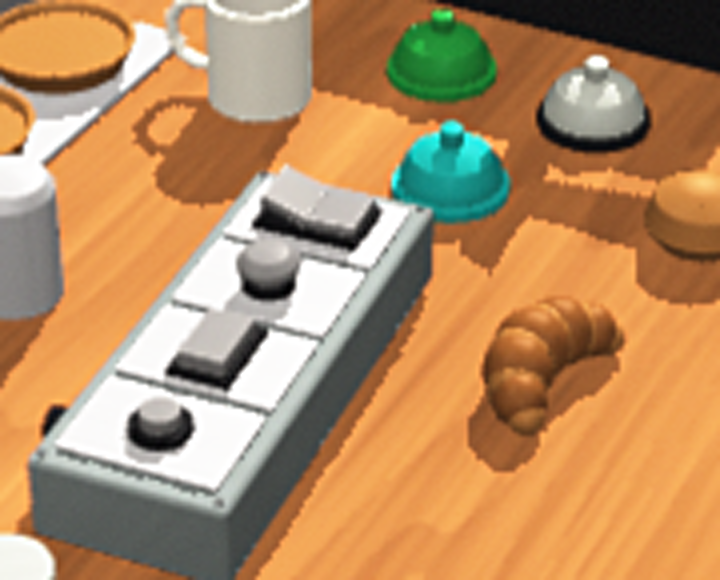

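```bash
cat > h.py <<'E'
import numpy as np, cv2
from scipy.optimize import least_squares
from scipy.spatial.transform import Rotation as R
from workcell import arm, vision
def proj(f,P):
    return cv2.projectPoints(np.array(P,float).reshape(-1,3),f["rvec"],f["tvec"],K(f),f["dist_coeffs"])[0][:,0]
def K(f): return np.array([[f["fx"],0,f["cx"]],[0,f["fy"],f["cy"]],[0,0,1.]])
def onz(f,uv,z):
    n=cv2.undistortPoints(np.array([[uv]],float),K(f),f["dist_coeffs"])[0,0]
    M=cv2.Rodrigues(f["rvec"])[0]; c=-M.T@f["tvec"]; d=M.T@np.array([*n,1]); return c+d*(z-c[2])/d[2]
def down(yaw): # tool x down, jaw axis y horizontal at angle yaw
    x=np.array([0,0,-1.]);y=np.array([np.cos(yaw),np.sin(yaw),0]);return R.from_matrix(np.c_[x,y,np.cross(x,y)]).as_quat()
def box(p,l):
    l=np.atleast_2d(l);c,s=np.cos(p[2]),np.sin(p[2])
    return np.c_[p[0]+c*l[:,0]-s*l[:,1],p[1]+s*l[:,0]+c*l[:,1],l[:,2]]
E
python3 - <<'E'
from h import *
S=vision.grab_frame("scene");D=vision.grab_frame("side")
L=np.array([[-.065,-.1675,.065],[.065,-.1675,.065],[.065,.1675,.065],[-.065,.1675,.065]])
a=(np.array([[58,188],[152,330],[732,172],[608,50]])+.5)/5-.5+[300,190]
b=(np.array([[433,210],[262,175],[34,462],[228,518]])+.5)/4-.5+[240,200]
fun=lambda p:np.r_[proj(S,box(p,L))-a,proj(D,box(p,L))-b].ravel()
r=least_squares(fun,[.6,0,0]);print(r.x,np.round(r.fun.reshape(-1,2),1).tolist())
bt=(np.array([597,60])+.5)/4-.5+[240,200]
B=onz(D,bt,.054);print("bell side",B,"in scene",proj(S,B))
i=S["pixels"][:,:,::-1];cv2.imwrite("pics/c3.png",cv2.resize(i[225:285,180:260],None,fx=6,fy=6,interpolation=cv2.INTER_CUBIC))
E
```

```text
[0.54714936 0.05693176 0.10000377] [[-2.0, -0.8], [-0.6, 0.3], [0.3, -0.8], [-1.0, -1.7], [0.6, 0.1], [-1.2, -1.0], [-2.6, 0.8], [-0.1, 0.7]]
bell side [ 0.48724631 -0.36474728  0.054     ] in scene [[213.18978206 245.12687049]]
```

View pics/c3.png

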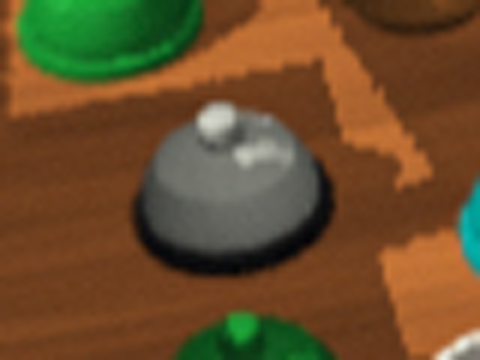

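```bash
python3 - <<'E'
from h import *
print("jaw now",R.from_quat(arm.get_tcp_rot()).as_matrix()[:,1])
arm.gripper_close()
p=[.547,.057,.1]
for s in(1,-1):
    q=down(p[2]+s*np.pi/2); j=arm.solve_ik([.49,.03,.33],q); print(s,j)
    if j is not None: best=q
def go(pos):
    for s in(-1,1):
        try: arm.reach(pos,down(.1+s*np.pi/2)); return s
        except arm.Unreachable: pass
print(go([.48,-.30,.30])); f=vision.grab_frame("wrist");np.save("pics/w1.npy",f,allow_pickle=True);cv2.imwrite("pics/w1.png",f["pixels"][:,:,::-1])
print(proj(f,[[.487,-.365,.054]]))
print(go([.50,.03,.33])); f=vision.grab_frame("wrist");np.save("pics/w2.npy",f,allow_pickle=True);cv2.imwrite("pics/w2.png",f["pixels"][:,:,::-1])
print(proj(f,box(p,[[0,-.117,.085],[0,.039,.086]])),arm.get_clock())
E
```

```text
jaw now [ 0.37718667 -0.92613665 -0.00106148]
1 [ 0.54679439  0.37834451 -0.93075719  1.7469592   0.32605178  1.18094626
  1.19450911]
-1 [ 0.05896013  0.2741639  -0.23230472  1.75885758  0.06942082  1.1165374
 -1.66625835]
-1
[[373.95999252 215.31805342]]
-1
[[399.10573423 176.22096452]
 [270.5423201  176.80322907]] 4.4417
```

View pics/w1.png

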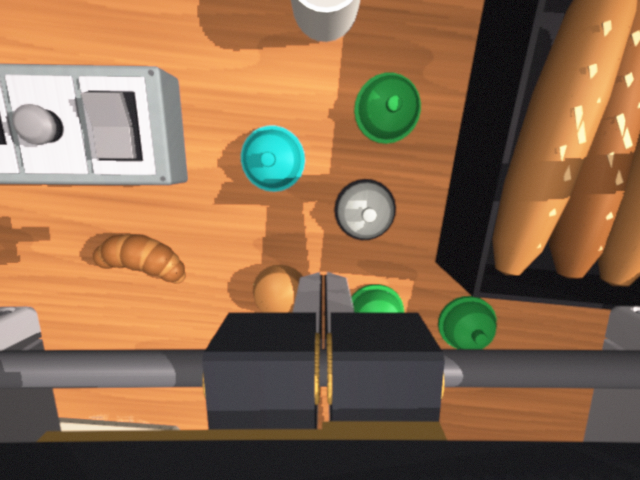

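View pics/w2.png

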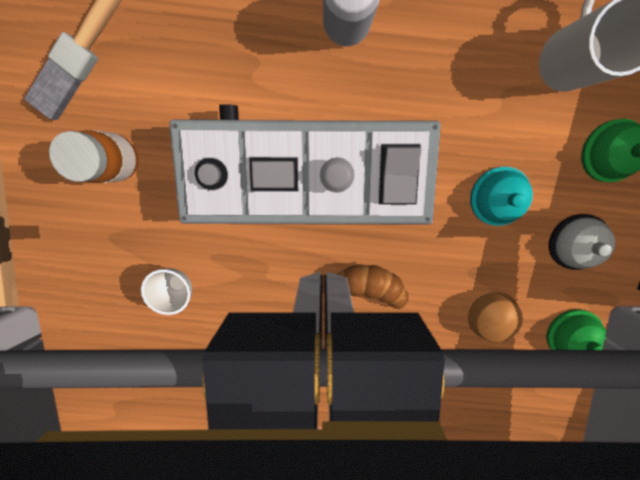

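Wrist view 1 shows the bell plunger at (369.5,215). In wrist view 2 the box top corners are at (172,122), (439,122), (433,222) and (180,223), and the plunger is at (606,250). I'll refine the poses using all the views.

```bash
python3 - <<'E'
from h import *
W1=np.load("pics/w1.npy",allow_pickle=True).item();W2=np.load("pics/w2.npy",allow_pickle=True).item()
L=np.array([[.065,.1675,.065],[.065,-.1675,.065],[-.065,-.1675,.065],[-.065,.1675,.065]])
a=np.array([[172,122],[439,122],[433,222],[180,223]])
r=least_squares(lambda p:(proj(W2,box(p,L))-a).ravel(),[.55,.057,.1]);p=r.x;print(p,r.fun.round(1))
print("key centres in w2",proj(W2,box(p,[[0,-.117,.083],[0,-.039,.097],[0,.039,.086],[0,.117,.085]])).round(1).tolist())
print("bell",onz(W1,(369.5,215),.054),onz(W2,(606,250),.054))
S=vision.grab_frame("scene");D=vision.grab_frame("side")
print("scene/side",onz(S,(216.1,243.2),.054),onz(D,(389,215),.054))
E
```

```text
[0.54863691 0.05386354 0.09785794] [-4.  -1.7  3.6 -1.9  1.2  2.9 -0.7  2.3]
key centres in w2 [[401.5, 175.2], [338.0, 176.0], [273.2, 175.6], [208.9, 175.6]]
bell [ 0.48686215 -0.35939436  0.054     ] [ 0.48628536 -0.36018836  0.054     ]
scene/side [ 0.48167071 -0.3565626   0.054     ] [ 0.48606151 -0.36290161  0.054     ]
```

```bash
python3 - <<'E'
from h import *
p=[.5495,.0542,.098]; q=down(p[2]-np.pi/2)
def press(xy,zs,zt,F,name):
    arm.reach([*xy,.15],q); arm.move_l([*xy,zs],v=.1)
    f0=np.array(arm.get_wrist_force())
    st=arm.move_l([*xy,zt],v=.02,stop_force=F); arm.sleep(.2)
    print(name,st,arm.get_ee_pos(),np.round(arm.get_wrist_force()-f0,1),arm.get_clock())
    arm.move_l([*xy,.15],v=.12)
press(box(p,[.020,-.117,0])[0][:2],.098,.080,14,"rocker")
xy=box(p,[-.06,-.05,0])[0][:2]
arm.reach([.50,.03,.33],q)
f=vision.grab_frame("wrist");cv2.imwrite("pics/w3.png",cv2.resize(f["pixels"][100:240,160:460,::-1],None,fx=2.6,fy=2.6,interpolation=cv2.INTER_CUBIC))
E
```

```text
rocker True [ 0.58231241 -0.06025811  0.08329629] [-0.5  0.1  6.5] 7.0333
```

View pics/w3.png

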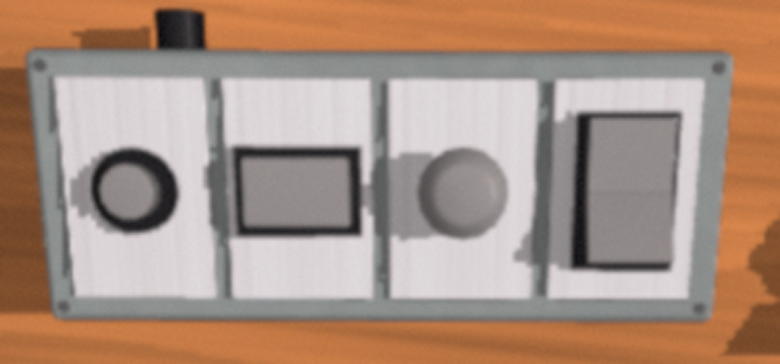

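The rocker stopped hard at z = 0.0833, where 0.083 means fully over. The picture also shows the far half flat, with the pivot crease at (630,190). Next are the bar key and the bell.

```bash
python3 - <<'E'
from h import *
p=[.5495,.0542,.098]; q=down(p[2]-np.pi/2)
def press(xy,zs,zt,F,name):
    arm.reach([*xy,.15],q); arm.move_l([*xy,zs],v=.1)
    f0=np.array(arm.get_wrist_force())
    st=arm.move_l([*xy,zt],v=.02,stop_force=F); arm.sleep(.2)
    e=arm.get_ee_pos();print(name,st,e,np.round(arm.get_wrist_force()-f0,1),arm.get_clock())
    arm.move_l([*xy,.15],v=.12); return e[2]
z=press(box(p,[0,.039,0])[0][:2],.094,.076,15,"bar")
if z<.0788:
    arm.reach([.49,-.15,.2],q)
    press([.4865,-.360],.062,.0472,8,"bell")
    arm.reach([.48,-.30,.30],q)
    f=vision.grab_frame("wrist");cv2.imwrite("pics/w4.png",f["pixels"][:,:,::-1])
E
```

```text
bar True [0.54586348 0.09305197 0.07819142] [-0.5 -1.2  7. ] 11.1583
bell True [ 0.48676525 -0.36019628  0.04830296] [-1.  -0.5  3.9] 15.7
```

View pics/w4.png

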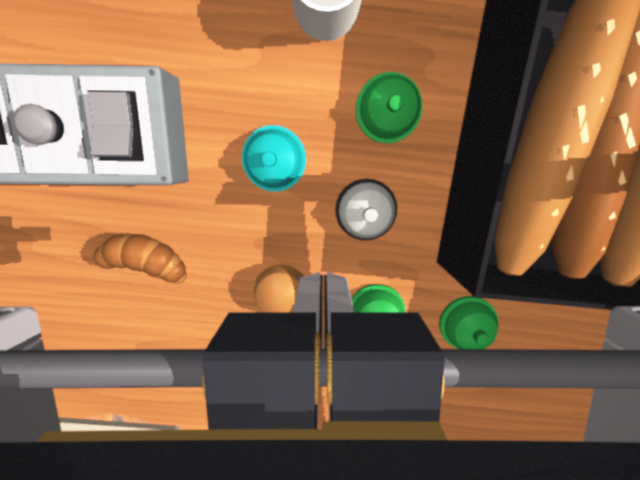

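The bell is upright and unmoved, with its plunger at (370,215) as before. The rocker is over, and everything stopped at the expected heights.

```bash
python3 -c "
from workcell import arm
print(arm.get_wrist_force(),arm.get_clock()); arm.finish_job()"
```

```text
[-0.38909346 -0.02421498 -0.31816661] 17.4417
the job is handed in; nothing more can be done
```

The job is done and handed in at about 17 s. With the closed fingertips I tipped the rocker over, pushed the bar key in and rang the bell, in that order.

| Control | Fingertip height when it stopped | Expected when fully pressed |
|---|---|---|
| Rocker | 83.3 mm | 83 mm |
| Bar key | 78.2 mm | 78 mm |
| Bell plunger | 48.3 mm (5.7 mm of travel) | 48 mm (rings at about 4 mm of travel) |

The last wrist picture shows the bell upright and unmoved, and the objects in view where they were. That view does not cover the bar key, the round key, the honey jar or the other things at the left end. I judged the bar key by its stop height, and did not look at the others again after pressing it. The arm was clear of everything at hand-in, with about 0.5 N on the wrist.

The first bell and box positions from the two fixed cameras disagreed by up to about 1 cm. I settled them with the wrist camera, whose two views of the bell agreed to 1 mm. Its fit to the box corners was off by up to 4 pixels, but the controls showed up within about 2 pixels of where that fit put them.

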